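# Layer sample racks with a separator sheet

## Task

Without lifting the grey sample tray, slide it along the steel plate until its long side sits flush against the stop bar, still on the plate. Then lay the brown separator sheet flat on top of the rack that is fixed in the tray, centred on it and in line with it, and gently set the loose rack upright on the sheet, lined up with the rack below. The samples must not be tipped, and the other things on the bench stay where they are.

Things in the scene. Friction and masses are not known exactly. Their poses are not given: they have to be found in the camera images.
- rest: fixed low wooden block on the bench, 110 (its x) x 28 (its y) x 20 mm tall, on which the sheet lies at the start; origin at the centre of its underside
- station: fixed bright steel plate on the bench, 240 (its x) x 300 (its y) x 3 mm thick; origin at the centre of its underside, z up. Across its -y end runs the fixed dark stop bar, 220 mm long in x, 20 mm wide, rising to 25 mm above the bench; the bar's face looks to +y and lies at y = -130 mm
- tray: loose grey tray on the plate, 170 (its x) x 110 (its y) mm, rim 28 mm tall, about 0.6 kg; origin at the centre of its underside. Fixed in its middle: a black rack with metal top, 140 (x) x 48 (y) mm, flat top 46 mm above the tray's underside. It starts on the bar's +y side, long side roughly parallel to the bar; against the bar its origin is at y = -75 mm in the plate's frame
- sheet: loose stiff brown fibreboard separator sheet, 146 (its x) x 56 (its y) x 6 mm, about 50 g, lying flat on a narrow wooden block and overhanging it all round, underside 20 mm above the bench; origin at the centre of its underside, z up
- rack: loose black sample rack with a metal top showing two rows of sample holes, 140 (its x) x 48 (its y) x 40 mm tall, about 0.35 kg, standing on the bench; origin at the centre of its underside, z up. It lies to one side of the steel plate, the sheet to the other
- bottle: bystander: green glass jar, 72 mm across, 150 mm tall, black cap; origin at its underside
- jar: bystander: clear glass jar, 84 mm across, 90 mm tall, white lid; origin at its underside
- beaker: bystander: clear glass beaker, 68 mm across, 85 mm tall; origin at its underside
- flask: bystander: clear glass flask, 68 mm across, thin neck, 130 mm tall; origin at its underside
- spatula: bystander: small black-handled spatula lying flat, 170 mm long
- goggles: bystander: clear safety goggles, about 160 x 115 mm, 50 mm tall; origin at its underside
- dish: bystander: white ceramic dish, 90 mm across, 18 mm tall; origin at its underside
Not all that is in view belongs to the job. What is shaped like the rack but red is not meant. Leave any yellow look-alike of the tray alone.

How it is judged (in metres and radians):
On the way, in this order (a step that is already met when the one before it is completed fails the run):
1. the tray is against the stop bar (y of tray in the frame of station between -0.081 and -0.069 m and x of tray in the frame of station between -0.04 and 0.04 m and angle between the x axis of tray and the x axis of station, either way round below 0.07 rad and angle between tray's own z axis and vertical below 0.05 rad), for 0.2 s.
2. the separator sheet lies on the tray's rack, let go (all of step 1 and x of sheet in the frame of tray between -0.01 and 0.01 m and y of sheet in the frame of tray between -0.01 and 0.01 m and z of sheet in the frame of tray between 0.042 and 0.05 m and angle between the x axis of sheet and the x axis of tray, either way round below 0.15 rad and angle between the z axis of sheet and the z axis of tray, either way round below 0.07 rad and contact force between the fingers and sheet below 0.1 N), for 0.2 s.
At the end, for the whole second after the job is handed in: Tray on the plate, flush to the stop bar (gap under 6 mm, 4 degrees, middle 40 mm along the bar). Sheet flat on the tray's rack and loose rack upright on the sheet, each centred on the tray's rack within 10 mm each way and 0.15 rad. All released and at rest (all of step 2 and x of rack in the frame of tray between -0.01 and 0.01 m and y of rack in the frame of tray between -0.01 and 0.01 m and z of rack in the frame of tray between 0.048 and 0.056 m and angle between the x axis of rack and the x axis of tray, either way round below 0.15 rad and angle between the z axis of rack and the z axis of tray, either way round below 0.07 rad and contact force between the fingers and rack below 0.1 N and angle between rack's own z axis and vertical below 0.1 rad and linear speed of each of tray, sheet, rack below 0.02 m/s); the robot touches nothing.
It fails at once if the tray is lifted more than 15 mm or tipped more than 0.2 rad (z of tray in the frame of station above 0.018 m or angle between tray's own z axis and vertical above 0.2 rad).
It fails at once if the loose rack is tipped more than 0.5 rad (angle between rack's own z axis and vertical above 0.5 rad).
It fails at once if the loose rack is dropped (falls free of the fingers faster than 0.5 m/s, about 13 mm of fall) (contact force between the fingers and rack below 0.05 N and linear speed of rack above 0.5 m/s).
It fails at once if a bystander is moved more than 30 mm or knocked over (distance of any of bottle, jar, beaker, flask, spatula, goggles, dish from where it was at the start of the episode above 0.03 m or angle between any of bottle, jar, beaker, flask, goggles, dish's own z axis and vertical above 0.5 rad).
It also fails if it takes over 64 s, if anything falls off the work surface, if the arm or the gripper's body presses on something with over 40 N, if the wrist force passes 120 N, or if a joint passes its speed limit or range.

## Robot

A 6-joint arm with a two-finger parallel gripper is mounted at the origin on the work surface. World frame = base frame: x ahead of the robot, y to its left, z up, the work surface at z = 0. Lengths are in mm, angles in degrees, forces in N, time in s.
With the tool pointing down it reaches from about 350 to 850 mm from the base axis. Payload 8.1 kg.
Tool frame: the origin (TCP) lies midway between the tips of the shut fingers; the grasp point (between the pads) lies 19 mm behind it (r.pinch_z is the distance from the TCP to the grasp point, in mm); z points along the fingers, y is the line along which they close (so a half turn about z gives the same grasp; the last joint's range is limited). The gripper opens to 85 mm and grips with 20 to 120 N. Pads are 22 mm wide; open, the fingers measure 114 mm over their backs; the gripper's body (76 mm by 85 mm) begins 54 mm behind the grasp point. The pads swing forward as they close: fully open they stand 13 mm farther back than shut.
Start: joints at [-74.794, 7.471, 85.268, -0, 87.261, -4.893], TCP at [206.21, -563.456, 231.292] pointing down, gripper open.
Joint ranges: [-169.43, 169.43], [-51.17, 129.36], [1.28, 143.12], [-76.62, 256.62], [0, 156.53], [-152.29, 152.29]. Speed limits (degrees/s): [136.94, 136.94, 159.86, 180, 180, 180].

## Interface

Orientations are given as [roll, pitch, yaw] about the fixed x, y, z axes, in that order (R = Rz(yaw) Ry(pitch) Rx(roll)).
In Python, from bench import r gives the robot as it stands.
- The arm moves only by the shell command python3 -m jog 'ROWS' [OPENING] [FORCE]. ROWS is JSON, one flat list of numbers, 6 for each row, row after row: the shift along the tool's x, y, z in m, then the turn, a rotation vector about the tool's x, y, z in rad. A call has 1 to 8 rows; each row is the pose to reach, as a shift and turn from the pose commanded when the call began, along the tool's axes at that moment; what a row does not reach only later rows make up. A row lasts 1/8 s, in which the tool goes at most 62.5 mm and 10.7 degrees, less where a joint would pass 70% of its speed; a pose out of reach is approached as far as the arm can. A call with a gripper value outside its range is refused whole. OPENING is the opening, from -1 (shut) to 1 (fully open), set as the call begins (- or left out, the last holds). The fingers move at their own pace and stop on an object; FORCE is the grip in N (left out, the last holds). Time passes only in rows, so rows that repeat a pose let the fingers close. It gives the time, the measured TCP pose, the force, the opening and the grip force at its end, in the units of the state.
- r.sense(): the state, without advancing time (a new reading comes with each control period).
- r.snapshot(name): name is "scene" or "side" or "wrist"; returns a dict with "pixels" (400x640x3 uint8, red, green, blue), "range_z" (400x640 float32, mm along the optical axis (not along the pixel's ray), 0 where there is no reading), "K" (3x3 intrinsics, pixels), "rvec" (rotation vector, rad) and "tvec" (3), from world to camera coordinates, as OpenCV has them. Camera axes: x right, y down, z forward; pixel columns grow to the right and rows downward; lengths in mm; the calibration is good to about 2 mm. The wrist camera is an equidistant fisheye: a pixel r from the principal point sees the ray r / f radians off the axis. A picture is of the moment at which its call begins.
- r.hand_in(): hands the job in; it is judged then, once.
Trained networks look in a picture, given as the dict that the camera call returned (one of the last four; its "shot" number tells which), for a name from the list of things; names that differ only in an ending like _2 or _b are one class to them, and where a whole thing is asked for, a point or a joint stands for the part that bears it (a point fixed in the world has none). Each returns a list of dicts, best first, with "score" (0 to 1); they miss things now and then, are a little off and sometimes report something else, mostly with a low value. They report only what shows in the picture. A call takes as long as a camera call. They do not tell look-alikes from the thing itself.
- r.look_for(picture, target): "bbox" ([left, top, right, bottom] in pixels, round what is visible of it).
- r.outline_of(picture, target): "region" (400x640 bool, what is visible of it) and "bbox" ([left, top, right, bottom] in pixels, round what is visible of it).
The state is a dict: "time": time; "joint_pos": joint angles; "qd": joint speeds; "joint_efforts": joint torques, N m; "tool_pos": TCP position; "tcp_rot": TCP orientation; "ft_force": force on the tool from outside, world axes, zero at the start; "wrist_torque": the same for the moment, N m; "finger_gap": finger opening in mm; "grip_force": force on a finger pad.
Only numpy, scipy, OpenCV 4.12 (cv2) and the standard library are available. Lean on these libraries where they do the work, as an engineer would, in place of code of your own. Each camera call takes 0.05 s, during which the arm holds its last target. There are 200 camera calls.

## Working session

There is one attempt and no reset: what is moved stays moved. The work goes in short steps, Python scripts to look and compute and a shell command to move; the robot and the scene stay as the last step left them, time stands still between calls to the robot, and variables do not carry over. Pictures are saved under pics/ and viewed, at most 10 in all, crops included, and the job is handed in when it is done.

```bash
ls; mkdir -p pics
cat > h.py <<'E'
import numpy as np, cv2
from bench import r
def world(p, m=None):
    """world points (HxWx3) of pinhole picture"""
    z=p["range_z"].astype(float); K=np.array(p["K"]); R,_=cv2.Rodrigues(np.array(p["rvec"],float)); t=np.array(p["tvec"],float).ravel()
    v,u=np.mgrid[0:z.shape[0],0:z.shape[1]]
    c=np.dstack([(u-K[0,2])/K[0,0]*z,(v-K[1,2])/K[1,1]*z,z])
    w=(c-t)@R
    w[z<=0]=np.nan
    return w
def save(p,n): cv2.imwrite("pics/"+n+".png",p["pixels"][:,:,::-1])
E
python3 - <<'E'
from h import *
a=r.snapshot("scene"); b=r.snapshot("side")
img=np.vstack([a["pixels"],b["pixels"]])[:,:,::-1]
save(a,"scene0");save(b,"side0")
for nm,p in(("scene",a),("side",b)):
  w=world(p)
  for t in ["station","tray","sheet","rack","rest","bottle","jar","beaker","flask","spatula","goggles","dish"]:
    for o in r.outline_of(p,t)[:3]:
      if o["score"]<.3: continue
      q=w[o["region"]]; q=q[~np.isnan(q[:,0])]
      if len(q)<5: continue
      col=p["pixels"][o["region"]].mean(0).astype(int)
      print(nm,t,round(o["score"],2),np.round(o["bbox"]).astype(int),np.median(q,0).round(),np.percentile(q[:,2],[5,95]).round(),col)
print(r.sense())
E
```

```text
pics
scene station 0.92 [282 189 392 256] [553. -54.   5.] [ 0. 26.] [95 89 95]
scene tray 0.9 [334 190 373 242] [570.  45.  26.] [ 5. 53.] [53 53 56]
scene tray 0.77 [192 141 247 169] [ 212. -309.   28.] [ 5. 51.] [102  90  40]
scene sheet 0.59 [220 203 241 241] [ 490. -310.   27.] [23. 32.] [118  89  58]
scene rack 0.74 [414 167 449 210] [520. 313.  39.] [ 3. 45.] [76 75 76]
scene rack 0.67 [392 272 449 294] [836. 156.  40.] [ 7. 45.] [93 20 19]
scene rack 0.59 [336 191 374 241] [568.  44.  28.] [ 6. 53.] [53 53 55]
scene bottle 0.6 [459 192 497 238] [699. 368. 107.] [ 10. 153.] [35 50 38]
scene jar 0.83 [197 263 232 303] [ 723. -379.   81.] [16. 94.] [98 95 92]
scene beaker 0.82 [390 125 414 155] [320. 297.  57.] [ 4. 86.] [ 99 103 102]
scene flask 0.71 [492 179 508 216] [636. 487.  52.] [ 20. 130.] [103 106 105]
scene spatula 0.62 [458 148 486 185] [466. 491.   5.] [ 0. 21.] [92 87 91]
scene goggles 0.83 [135 219 182 274] [ 526. -561.   16.] [ 3. 54.] [72 70 69]
scene dish 0.64 [326 279 357 307] [799. -52.  11.] [ 3. 20.] [107 102  98]
side station 0.74 [251 179 357 242] [504. -5
[... 1065 characters left out ...]
16 112]
{'time': 1.3, 'joint_pos': array([-7.47936501e+01,  7.47133973e+00,  8.52664948e+01,  1.06067319e-04,
        8.72621043e+01, -4.89359601e+00]), 'qd': array([-0.01931326, -0.07318497, -0.03760065,  0.04269297,  0.03001735,
       -0.06026661]), 'joint_efforts': array([-1.45947542e-03, -5.69308233e+01, -5.00866055e+01, -4.31045428e-04,
        1.11777077e-03, -2.16652415e-05]), 'tool_pos': array([ 206.21400508, -563.45951453,  231.30293542]), 'tcp_rot': array([ 1.79999930e+02, -1.00346150e-04,  2.00999409e+01]), 'ft_force': array([-0.30230102, -0.90495699,  0.20272375]), 'wrist_torque': array([-0.03603785, -0.07239021, -0.00618613]), 'grip_force': 0.0, 'finger_gap': 85.36855040096461}
```

View pics/scene0.png

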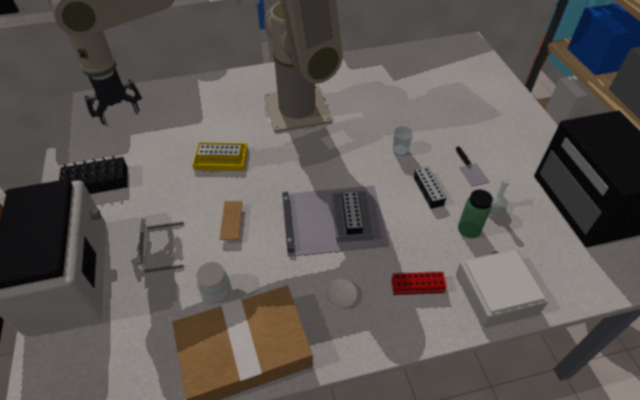

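View pics/side0.png

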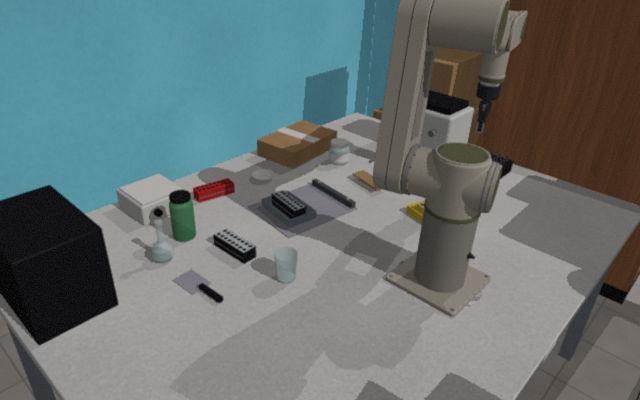

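The scene image shows the bar at about (288,222) on the plate. There are two racks: black at (431,187) and red at (418,283). There are two trays: grey at (357,213) on the plate and yellow at (220,155). The black rack and the grey tray on the plate fit the description. The sheet is at (231,220), on the plate's other side. Next I'll confirm these in a crop and measure the poses.

```bash
cat >> h.py <<'E'
def rect(w,box,z0,z1):
    """minAreaRect of world points in xy box [x0,x1,y0,y1] and height band"""
    q=w.reshape(-1,3); q=q[~np.isnan(q[:,0])]
    m=(q[:,0]>box[0])&(q[:,0]<box[1])&(q[:,1]>box[2])&(q[:,1]<box[3])&(q[:,2]>z0)&(q[:,2]<z1)
    q=q[m]
    if len(q)<6: return None
    (c,s,a)=cv2.minAreaRect(q[:,:2].astype(np.float32))
    if s[0]<s[1]: s=s[::-1]; a+=90
    a=(a+90)%180-90
    return np.round([*c,*s,a,np.median(q[:,2]),len(q)],1)
E
python3 - <<'E'
from h import *
a=r.snapshot("scene"); b=r.snapshot("side")
cv2.imwrite("pics/crop.png",cv2.resize(a["pixels"][120:310,185:475,::-1],None,fx=2.7,fy=2.7,interpolation=cv2.INTER_CUBIC))
for nm,p in(("scene",a),("side",b)):
  w=world(p)
  for n,box,z0,z1 in [("rackin",(450,680,-60,160),45,60),("tray",(430,690,-60,170),10,60),("bar",(400,720,-180,-90),15,35),("sheet",(380,600,-380,-240),17,40),("rack",(410,620,250,400),34,50),("rackall",(410,620,250,400),10,50),("plate",(400,700,-200,200),2,60)]:
    print(nm,n,rect(w,box,z0,z1))
E
```

```text
scene rackin [556.   50.2 143.3  48.2 -10.1  50.7 601. ]
scene tray [ 555.8   51.2  225.3  219.6   88.5   33.9 1396. ]
scene bar [ 524.1 -143.4  222.5   19.9   -7.4   26.5  394. ]
scene sheet [ 484.2 -308.7  151.    57.2  -12.8   27.5  736. ]
scene rack [509.5 321.  144.1  51.3   1.3  41.3 552. ]
scene rackall [509.5 320.6 144.1  52.    1.7  40.1 736. ]
scene plate [5.500e+02 0.000e+00 3.999e+02 2.998e+02 9.000e+01 5.700e+00 7.147e+03]
side rackin [554.4  51.4 152.4  53.2 -10.6  49.5 324. ]
side tray [ 552.8   51.4  177.7  118.6  -10.7   30.4 1096. ]
side bar [ 522.5 -142.3  228.7   29.8   -6.7   23.7  269. ]
side sheet [ 482.2 -307.8  150.3   63.9  -14.4   25.9  197. ]
side rack [5.075e+02 3.218e+02 1.481e+02 5.340e+01 5.000e-01 4.000e+01 4.990e+02]
side rackall [5.070e+02 3.221e+02 1.489e+02 5.370e+01 1.000e-01 3.850e+01 7.700e+02]
side plate [ 5.501e+02  1.000e-01  3.994e+02  2.997e+02 -8.990e+01  6.600e+00
  3.286e+03]
```

View pics/crop.png

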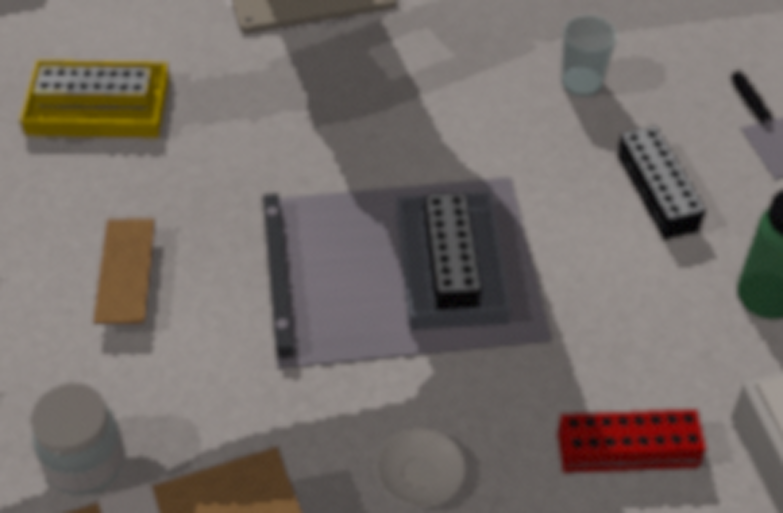

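The crop confirms both choices: the grey tray with the black rack on the plate, and the loose black rack at crop (660,180). I'll push the tray with open fingers, using two contact points on its +y side. First I move above the start of the push.

```bash
cat >> h.py <<'E'
from scipy.spatial.transform import Rotation as Ro
def to(x,y,z,yaw):
    """print shift (m) and rotvec in the current tool frame to reach tool-down pose"""
    s=r.sense(); A=Ro.from_euler('xyz',s["tcp_rot"],degrees=True); B=Ro.from_euler('xyz',[180,0,yaw],degrees=True)
    d=A.inv().apply(np.array([x,y,z])-s["tool_pos"])/1000
    print("ROW",np.round(d,4),np.round((A.inv()*B).as_rotvec(),4),"t",round(s["time"],2))
def wworld(p):
    z=p["range_z"].astype(float); K=np.array(p["K"]); R,_=cv2.Rodrigues(np.array(p["rvec"],float)); t=np.array(p["tvec"],float).ravel()
    v,u=np.mgrid[0:z.shape[0],0:z.shape[1]]
    a=(u-K[0,2])/K[0,0]; b=(v-K[1,2])/K[1,1]; th=np.hypot(a,b); k=np.tan(np.minimum(th,1.4))/np.maximum(th,1e-9)
    w=(np.dstack([a*k*z,b*k*z,z])-t)@R; w[(z<=0)|(th>1.35)]=np.nan
    return w
E
python3 -m jog '[0.289,-0.266,0,0,0,-0.549, 0.578,-0.533,0,0,0,-1.098, 0.578,-0.533,0,0,0,-1.098, 0.578,-0.533,0,0,0,-1.098, 0.578,-0.533,0,0,0,-1.098, 0.578,-0.533,0,0,0,-1.098, 0.578,-0.533,0,0,0,-1.098, 0.578,-0.533,0,0,0,-1.098]' 1
python3 -c "
from h import *
to(566,136,200,83)"
```

```text
time: 2.4
tool_pos: [435.6, -117.0, 231.7]
tcp_rot: [179.9, 0.0, 83.0]
ft_force: [0.8, -0.3, -0.2]
finger_gap: 85.3
grip_force: 0.0
ROW [0.267  0.0985 0.0318] [0.0013 0.0004 0.    ] t 2.4
```

```bash
python3 -m jog '[0.267,0.0985,0,0,0,0, 0.267,0.0985,0,0,0,0, 0.267,0.0985,0,0,0,0, 0.267,0.0985,0,0,0,0, 0.267,0.0985,0,0,0,0, 0.267,0.0985,0,0,0,0]'
python3 - <<'E'
from h import *
p=r.snapshot("wrist"); w=wworld(p); save(p,"w1")
for n,box,z0,z1 in [("rackin",(450,680,-60,160),45,60),("bar",(400,650,-180,-90),17,35),("sheet",(380,600,-380,-240),17,40),("rack",(410,620,250,400),34,50)]:
    print(n,rect(w,box,z0,z1))
for nm in("scene","side"):
  print(nm,rect(world(r.snapshot(nm)),(400,640,-180,-90),17,35))
to(566,136,3,83)
E
```

```text
time: 3.15
tool_pos: [565.5, 136.6, 230.8]
tcp_rot: [-180.0, -0.0, 83.2]
ft_force: [-0.1, -0.7, -0.1]
finger_gap: 84.9
grip_force: 0.0
rackin [ 555.8   52.   139.7   49.8  -10.2   49.7 4413. ]
bar [ 524.1 -132.8  219.4   13.8   -4.8   23.1  167. ]
sheet None
rack [5.079e+02 3.224e+02 1.396e+02 4.930e+01 1.800e+00 4.110e+01 4.601e+03]
scene [ 523.6 -143.4  222.5   19.9   -7.4   26.5  391. ]
side [ 523.1 -142.4  228.7   26.    -8.3   24.2  240. ]
ROW [0.0026 0.0009 0.2281] [-0.0004  0.0005  0.    ] t 3.3
```

```bash
python3 -m jog '[0.003,0.001,0.06,0,0,0.007, 0.003,0.001,0.12,0,0,0.007, 0.003,0.001,0.18,0,0,0.007, 0.003,0.001,0.21,0,0,0.007, 0.003,0.001,0.228,0,0,0.007, 0.003,0.001,0.228,0,0,0.007]'
python3 -c "
from h import *
# push end: station origin from bar
a=np.radians(-7.4);X=np.array([np.cos(a),np.sin(a)]);Y=np.array([-X[1],X[0]])
o=np.array([523.7,-142.9])+140*Y
print(o,(np.array([555.5,51.2])-o)@np.c_[X,Y]); e=o+9*X-9*Y; to(*e,3,82.6)"
```

```text
time: 4.05
tool_pos: [565.9, 136.2, 2.8]
tcp_rot: [-179.9, 0.0, 82.5]
ft_force: [-0.1, -0.6, 0.2]
finger_gap: 85.5
grip_force: 0.0
[541.73138352  -4.06603727] [ 6.53591767 56.57907259]
ROW [-0.1512  0.0032 -0.0002] [-0.0015  0.0005 -0.0009] t 4.05
```

```bash
python3 -m jog '[-0.012,0,0,0,0,0, -0.024,0,0,0,0,0, -0.036,0.001,0,0,0,0, -0.049,0.001,0,0,0,0, -0.062,0.002,0,0,0,0, -0.075,0.002,0,0,0,0, -0.088,0.002,0,0,0,0, -0.100,0.002,0,0,0,0]'
python3 - <<'E'
from h import *
print(rect(wworld(r.snapshot("wrist")),(430,680,-160,140),45,60))
E
python3 -m jog '[-0.010,0,0,0,0,0, -0.020,0,0,0,0,0, -0.029,0,0,0,0,0, -0.036,0,0,0,0,0, -0.041,0,0,0,0,0]'
```

```text
time: 5.05
tool_pos: [555.4, 36.8, 3.2]
tcp_rot: [-180.0, -0.0, 82.6]
ft_force: [1.5, 4.5, 4.0]
finger_gap: 85.5
grip_force: 2.2
[ 553.6   14.4  139.8   74.7   -8.4   50.1 2074. ]
time: 5.72
tool_pos: [550.0, -3.6, 3.0]
tcp_rot: [-180.0, 0.0, 82.6]
ft_force: [-0.5, 1.4, -2.2]
finger_gap: 85.2
grip_force: 1.0
```

```bash
python3 -m jog '[-0.004,0,0,0,0,0, -0.008,0,0,0,0,0, -0.010,0,0,0,0,0]'; python3 -m jog '[-0.002,0,0,0,0,0, -0.003,0,0,0,0,0, -0.003,0,0,0,0,0]'
python3 - <<'E'
from h import *
print(rect(wworld(r.snapshot("wrist")),(430,680,-160,140),45,60))
for n in("scene","side"):
  w=world(r.snapshot(n)); print(rect(w,(430,680,-120,0),43,54));
E
```

```text
time: 6.1
tool_pos: [549.1, -13.1, 3.3]
tcp_rot: [-180.0, 0.0, 82.6]
ft_force: [-0.7, 2.4, -1.6]
finger_gap: 85.2
grip_force: 1.0
time: 6.48
tool_pos: [549.1, -14.4, 3.4]
tcp_rot: [180.0, -0.1, 82.6]
ft_force: [1.5, 8.8, -2.2]
finger_gap: 85.3
grip_force: 4.8
[ 547.2  -37.1  140.    73.9   -8.    50.  2083. ]
[542.6 -64.6 143.4  92.2  -1.6  50.5 568. ]
[533.9 -54.8 127.  102.8  -4.   49.3 174. ]
```

```bash
python3 -m jog '[-0.002,0,0,0,0,0, -0.003,0,0,0,0,0]'; python3 -m jog '[0.02,0,0,0,0,0, 0.04,0,0,0,0,0, 0.04,0,-0.06,0,0,0, 0.04,0,-0.12,0,0,0, 0.04,0,-0.18,0,0,0, 0.04,0,-0.22,0,0,0, 0.04,0,-0.22,0,0,0]'
python3 - <<'E'
from h import *
p=r.snapshot("wrist"); w=wworld(p); print(rect(w,(430,680,-160,10),45,60)); print(rect(w,(400,640,-180,-120),18,27)); save(p,"w2")
w=world(r.snapshot("scene")); print(rect(w,(430,680,-160,0),46,60)); print(rect(w,(400,640,-180,-120),18,27))
E
```

```text
time: 6.88
tool_pos: [549.0, -14.5, 3.5]
tcp_rot: [180.0, -0.4, 82.6]
ft_force: [4.2, 27.6, -1.1]
finger_gap: 85.3
grip_force: 13.8
time: 7.75
tool_pos: [556.1, 21.1, 228.5]
tcp_rot: [179.5, -0.0, 82.6]
ft_force: [-0.1, 0.9, -1.4]
finger_gap: 85.2
grip_force: 0.0
[ 541.2  -78.2  140.8   49.1   -7.9   49.7 4241. ]
[ 525.1 -131.2  219.    43.    -6.8   25.1 1858. ]
[541.4 -80.2 143.1  48.   -7.6  50.7 588. ]
[ 525.3 -132.5  225.3   45.2   -6.2   25.   258. ]
```

Tray is at y ≈ -74 mm in the plate frame, pressed hard against the bar. Next is the sheet.

```bash
python3 -c "
from h import *
to(483,-308,200,-13)"
```

```text
ROW [-0.3354 -0.0278  0.0235] [ 8.000e-04 -4.000e-04  1.669e+00] t 7.85
```

```bash
python3 -m jog '[-0.06,-0.004,0.02,0,0,0.18, -0.12,-0.009,0.02,0,0,0.36, -0.18,-0.015,0.02,0,0,0.54, -0.24,-0.02,0.024,0,0,0.72, -0.30,-0.024,0.024,0,0,0.9, -0.335,-0.028,0.024,0,0,1.08, -0.335,-0.028,0.024,0,0,1.26, -0.335,-0.028,0.024,0,0,1.44]'
python3 -m jog '[0,0,0,0,0,0.18, 0,0,0,0,0,0.229, 0,0,0,0,0,0.229]'
python3 - <<'E'
from h import *
p=r.snapshot("wrist"); w=wworld(p); save(p,"w3"); print(rect(w,(380,600,-380,-240),17,40)); print(rect(w,(380,600,-380,-240),22,30))
to(483,-308,5,-13)
E
```

```text
time: 8.85
tool_pos: [481.3, -307.7, 196.5]
tcp_rot: [-179.9, 0.2, -0.3]
ft_force: [0.0, 0.3, 0.5]
finger_gap: 85.4
grip_force: 0.0
time: 9.22
tool_pos: [481.8, -307.0, 197.0]
tcp_rot: [-179.9, 0.2, -13.0]
ft_force: [0.5, 0.1, 0.9]
finger_gap: 85.0
grip_force: 0.0
[ 484.4 -307.9  144.7   56.7  -13.    26.8 7176. ]
[ 484.4 -307.9  144.7   56.7  -13.    26.8 7176. ]
ROW [0.0018 0.0008 0.1924] [-0.0011  0.0029  0.0011] t 9.28
```

View pics/w3.png

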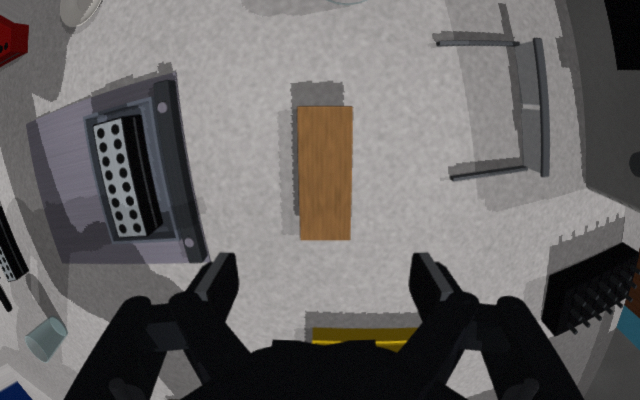

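The sheet (325,173) is square between the fingers, and the tray is flush on the bar at (170,170). I descend and grip.

```bash
python3 -m jog '[0.003,0.001,0.06,0,0.003,0, 0.003,0.001,0.12,0,0.003,0, 0.003,0.001,0.16,0,0.003,0, 0.003,0.001,0.18,0,0.003,0, 0.003,0.001,0.192,0,0.003,0, 0.003,0.001,0.192,0,0.003,0]'
python3 -m jog '[0,0,0,0,0,0,0,0,0,0,0,0,0,0,0,0,0,0,0,0,0,0,0,0,0,0,0,0,0,0,0,0,0,0,0,0]' 0 20
```

```text
time: 10.02
tool_pos: [485.6, -309.7, 7.6]
tcp_rot: [180.0, -0.2, -13.0]
ft_force: [-0.3, -0.4, -0.9]
finger_gap: 85.2
grip_force: 0.0
time: 10.78
tool_pos: [486.5, -310.3, 9.1]
tcp_rot: [179.9, -0.3, -13.0]
ft_force: [-0.8, 0.7, 6.1]
finger_gap: 55.4
grip_force: 20.8
```

```bash
python3 -m jog '[0,0,-0.015,0,0,0, 0,0,-0.04,0,0,0, 0,0,-0.10,0,0,0, 0,0,-0.13,0,0,0, 0,0,-0.13,0,0,0]'
python3 - <<'E'
from h import *
s=r.snapshot("side"); save(s,"s3"); a=r.snapshot("scene"); w=world(a)
st=r.sense(); print(st["tool_pos"],st["tcp_rot"],st["ft_force"])
p=r.snapshot("wrist"); save(p,"w4"); ww=wworld(p)
for o in r.outline_of(p,"sheet")[:2]:
  q=ww[o["region"]]; q=q[~np.isnan(q[:,0])]; print(o["score"],o["bbox"],cv2.minAreaRect(q[:,:2].astype(np.float32)),np.percentile(q[:,2],[2,50,98]))
  A=np.c_[q[:,:2]-q[:,:2].mean(0),np.ones(len(q))]; print(np.linalg.lstsq(A,q[:,2],rcond=None)[0])
E
```

```text
time: 11.4
tool_pos: [487.0, -311.0, 142.2]
tcp_rot: [179.8, -0.6, -13.0]
ft_force: [0.5, 1.0, -0.3]
finger_gap: 55.4
grip_force: 22.0
[ 484.91042853 -309.40337108  137.68300646] [179.98484237  -0.20352825 -13.01734476] [-0.37751349  0.1354447  -0.78314328]
0.79 [257.9, 119.4, 393.2, 345.1] ((431.706787109375, -296.6195068359375), (125.54224395751953, 250.12985229492188), 76.8953857421875) [153.94207847 155.3451941  156.60365962]
[1.96952305e-02 4.55106579e-02 1.54509453e+02]
```

View pics/w4.png

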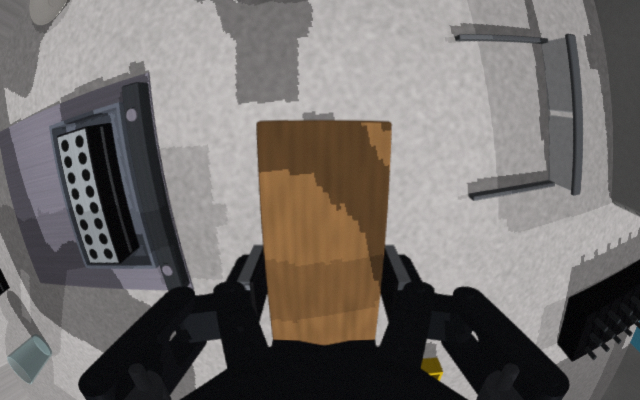

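The sheet is held level and centred in the fingers (far edge at row 121). I'll work out its offset from the tool, then carry it over.

```bash
cat >> h.py <<'E'
def held(p,target,dz=4,L=146):
    """held/placed flat thing in wrist picture: tool-x offset of its centre from TCP via far edge, y offset, top z"""
    s=r.sense(); a=np.radians(s["tcp_rot"][2]); X=np.array([np.cos(a),np.sin(a)]); Yt=np.array([np.sin(a),-np.cos(a)])
    o=r.outline_of(p,target)[0]; q=wworld(p)[o["region"]]; q=q[~np.isnan(q[:,0])]; z=np.median(q[:,2]); q=q[abs(q[:,2]-z)<dz]
    d=q[:,:2]-s["tool_pos"][:2]; x=d@X; y=d@Yt; far=np.percentile(x,99.5); k=x>far-50
    A=np.c_[x,y,np.ones(len(x))]; m=(x>15)
    print(target,round(o["score"],2),"far",far.round(1),"centre x",(far-L/2).round(1),"y",np.percentile(y[k],[1,99]).round(1),"tilt",np.linalg.lstsq(A[m],q[m,2],rcond=None)[0].round(3),"tcp",s["tool_pos"].round(1),s["tcp_rot"].round(2))
E
python3 -c "
from h import *
held(r.snapshot('wrist'),'sheet')
to(541.3,-79,140,-7.7)"
```

```text
sheet 0.94 far 69.9 centre x -3.1 y [-27.5  26.7] tilt [-6.0000e-03  1.0000e-02  1.5357e+02] tcp [ 484.  -308.7  135.6] [-1.7993e+02 -1.0000e-02 -1.3020e+01]
ROW [ 0.004  -0.2367 -0.0041] [-0.0012 -0.0003 -0.0929] t 11.7
```

```bash
python3 -m jog '[0.006,-0.05,0,0,0,-0.04, 0.006,-0.10,0,0,0,-0.093, 0.006,-0.15,0,0,0,-0.093, 0.006,-0.2,0,0,0,-0.093, 0.006,-0.23,0,0,0,-0.093, 0.006,-0.237,0,0,0,-0.093, 0.006,-0.237,0.0,0,0,-0.093, 0.006,-0.237,0.0,0,0,-0.093]'
python3 - <<'E'
from h import *
p=r.snapshot("wrist"); held(p,"sheet")
w=wworld(p); print(rect(w,(560,640,-130,-30),44,54))
w=world(r.snapshot("scene")); print(rect(w,(430,680,-160,0),46,58),rect(w,(430,680,-160,0),130,170))
to(543.6,-79.3,60,-7.7)
E
```

```text
time: 12.7
tool_pos: [543.8, -80.9, 137.0]
tcp_rot: [180.0, -0.1, -7.7]
ft_force: [-0.9, 0.3, -0.2]
finger_gap: 55.2
grip_force: 21.9
sheet 0.94 far 69.7 centre x -3.3 y [-27.5  26.4] tilt [-5.00000e-03  1.20000e-02  1.54719e+02] tcp [543.9 -81.  137.1] [ 1.7997e+02 -1.5000e-01 -7.7600e+00]
[609.8 -88.3  47.5   1.6  82.2  49.3 144. ]
[573.4 -84.4  78.7  47.8  -7.5  50.8 347. ] [560.  -82.3 114.4  78.9  -1.1 155.6 665. ]
ROW [-0.0008 -0.0015  0.0773] [ 0.0004 -0.0029 -0.0012] t 12.85
```

```bash
python3 -m jog '[0,-0.0015,0.04,0,-0.002,0, 0,-0.0015,0.065,0,-0.002,0, 0,-0.0015,0.08,0,-0.002,0, 0,-0.0015,0.088,0,-0.002,0, 0,-0.0015,0.088,0,-0.002,0]'
python3 - <<'E'
from h import *
p=r.snapshot("wrist"); held(p,"sheet"); to(543.9,-79.3,38,-7.7)
w=wworld(p); print(rect(w,(560,640,-130,-30),44,52))
E
```

```text
time: 13.48
tool_pos: [544.7, -78.6, 49.4]
tcp_rot: [180.0, -0.1, -7.7]
ft_force: [-0.3, -0.5, -0.4]
finger_gap: 55.6
grip_force: 21.9
sheet 0.82 far 69.5 centre x -3.5 y [-27.6  26.6] tilt [-6.0000e-03  1.2000e-02  6.7144e+01] tcp [545.2 -78.7  50. ] [ 1.7998e+02 -1.1000e-01 -7.7000e+00]
ROW [-0.0015  0.0008  0.0124] [ 0.0005 -0.0026  0.0001] t 13.57
None
```

```bash
python3 -m jog '[-0.001,0.0005,0.004,0,0,0, -0.001,0.0005,0.008,0,0,0, -0.001,0.0005,0.010,0,0,0, -0.001,0.0005,0.011,0,0,0, -0.001,0.0005,0.011,0,0,0]'
```

```text
time: 14.2
tool_pos: [543.7, -78.8, 38.4]
tcp_rot: [180.0, -0.1, -7.7]
ft_force: [-0.5, 0.0, 0.3]
finger_gap: 55.4
grip_force: 22.0
```

```bash
python3 -m jog '[0,0,0.001,0,0,0, 0,0,0.002,0,0,0, 0,0,0.002,0,0,0]'
```

```text
time: 14.58
tool_pos: [544.1, -78.9, 38.0]
tcp_rot: [180.0, -0.1, -7.7]
ft_force: [-8.0, 1.5, 14.6]
finger_gap: 55.5
grip_force: 23.4
```

```bash
python3 -m jog '[0,0,-0.0015,0,0,0, 0,0,-0.0015,0,0,0, 0,0,-0.0015,0,0,0, 0,0,-0.0015,0,0,0, 0,0,-0.0015,0,0,0]' 1
python3 -m jog '[0,0,-0.03,0,0,0, 0,0,-0.09,0,0,0, 0,0,-0.15,0,0,0, 0,0,-0.19,0,0,0, 0,0,-0.19,0,0,0]'
python3 - <<'E'
from h import *
p=r.snapshot("wrist"); w=wworld(p); print(rect(w,(430,680,-160,10),52,62));print(rect(w,(430,680,-160,10),45,52))
w=world(r.snapshot("scene")); print(rect(w,(430,680,-160,0),52,65))
to(508,322,190,1.6)
E
```

```text
time: 15.2
tool_pos: [543.5, -78.8, 37.7]
tcp_rot: [180.0, -0.0, -7.7]
ft_force: [0.6, 0.9, 0.1]
finger_gap: 85.1
grip_force: 0.0
time: 15.82
tool_pos: [545.8, -79.3, 232.8]
tcp_rot: [179.9, -0.5, -7.7]
ft_force: [0.2, -0.2, -0.6]
finger_gap: 85.4
grip_force: 0.0
[ 541.2  -77.8  145.8   56.8   -7.8   55.7 6804. ]
None
[542.6 -78.8 151.6  55.9  -7.5  56.5 727. ]
ROW [-0.0888 -0.3924  0.0375] [ 0.0005 -0.0015 -0.1621] t 15.93
```

The sheet lies at (541.2, -77.8) and -7.8°, matching the tray rack. Next is the loose rack.

```bash
python3 -m jog '[-0.014,-0.06,0.0,0,0,-0.08, -0.027,-0.12,0,0,0,-0.16, -0.041,-0.18,0.01,0,0,-0.162, -0.054,-0.24,0.02,0,0,-0.162, -0.068,-0.30,0.03,0,0,-0.162, -0.08,-0.355,0.037,0,0,-0.162, -0.089,-0.392,0.037,0,0,-0.162, -0.089,-0.392,0.037,0,0,-0.162]'
python3 - <<'E'
from h import *
p=r.snapshot("wrist"); w=wworld(p); save(p,"w5"); b=rect(w,(410,620,250,400),34,50); print(b)
w=world(r.snapshot("scene")); print(rect(w,(410,620,250,400),34,50))
to(b[0],b[1],12,b[4])
E
```

```text
time: 16.92
tool_pos: [505.5, 323.6, 187.6]
tcp_rot: [179.9, 0.2, 1.8]
ft_force: [1.3, -0.5, -0.9]
finger_gap: 85.2
grip_force: 0.0
[5.083e+02 3.222e+02 1.398e+02 4.850e+01 1.600e+00 4.100e+01 6.752e+03]
[508.8 321.3 141.8  52.8   2.5  41.2 545. ]
ROW [ 0.0021 -0.0014  0.1764] [0.0024 0.0021 0.0009] t 17.02
```

View pics/w5.png

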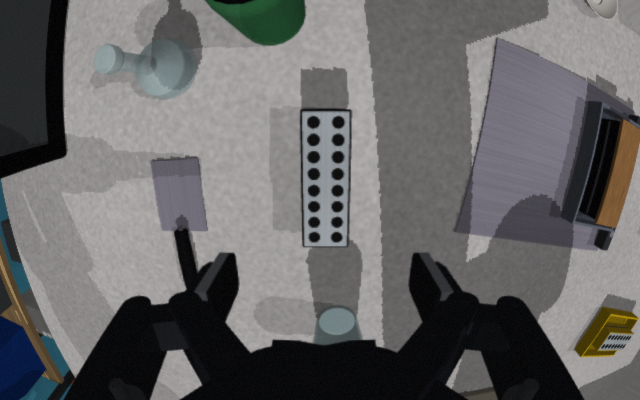

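The rack (326,177) is square between the fingers. I descend and grip.

```bash
python3 -m jog '[0.001,0,0.06,0,0.002,0, 0.001,0,0.12,0,0.002,0, 0.001,0,0.15,0,0.002,0, 0.001,0,0.17,0,0.002,0, 0.001,0,0.181,0,0.002,0, 0.001,0,0.181,0,0.002,0]'
python3 -m jog '[0,0,0,0,0,0,0,0,0,0,0,0,0,0,0,0,0,0,0,0,0,0,0,0,0,0,0,0,0,0,0,0,0,0,0,0,0,0,0,0,0,0]' -0.3 40
```

```text
time: 17.77
tool_pos: [509.2, 321.3, 9.8]
tcp_rot: [180.0, -0.2, 1.6]
ft_force: [0.2, 0.2, 0.5]
finger_gap: 85.2
grip_force: 0.0
time: 18.65
tool_pos: [509.8, 322.1, 11.1]
tcp_rot: [-180.0, -0.3, 1.6]
ft_force: [-2.0, -0.3, 7.2]
finger_gap: 47.1
grip_force: 42.9
```

```bash
python3 -m jog '[0,0,-0.01,0,0,0, 0,0,-0.04,0,0,0, 0,0,-0.09,0,0,0, 0,0,-0.14,0,0,0, 0,0,-0.15,0,0,0, 0,0,-0.15,0,0,0]'
python3 - <<'E'
from h import *
p=r.snapshot("wrist"); held(p,"rack",L=140); print(r.sense()["grip_force"])
to(541.2,-78.2,160,-7.7)
E
```

```text
time: 19.4
tool_pos: [508.4, 321.7, 159.7]
tcp_rot: [180.0, -0.2, 1.6]
ft_force: [0.2, -0.8, -3.8]
finger_gap: 47.4
grip_force: 42.4
rack 0.89 far 69.3 centre x -0.7 y [-24.2  22.1] tilt [-5.00000e-03 -0.00000e+00  1.89682e+02] tcp [507.5 321.2 157.9] [ 1.7992e+02 -5.0000e-02  1.5900e+00]
42.34745979309082
ROW [ 0.023   0.4    -0.0022] [0.0022 0.0005 0.1622] t 19.5
```

```bash
python3 -m jog '[0.002,0.03,0,0,0,0.02, 0.006,0.08,0,0,0,0.05, 0.009,0.135,0,0,0,0.08, 0.013,0.19,0,0,0,0.11, 0.016,0.245,0,0,0,0.14, 0.019,0.3,0,0,0,0.162, 0.022,0.35,0,0,0,0.162, 0.023,0.39,0,0,0,0.162]'
python3 -m jog '[0,0.01,0,0,0,0, 0,0.01,0,0,0,0, 0,0.01,0,0,0,0]'
python3 - <<'E'
from h import *
p=r.snapshot("wrist"); held(p,"rack",L=140)
w=wworld(p); print(rect(w,(570,660,-150,-20),51,60))
w=world(r.snapshot("scene")); print(rect(w,(430,680,-160,0),52,62))
to(541.9,-78.1,80,-7.7)
E
```

```text
time: 20.5
tool_pos: [540.6, -69.3, 157.1]
tcp_rot: [-180.0, 0.1, -7.8]
ft_force: [-0.1, 0.8, -2.9]
finger_gap: 47.5
grip_force: 42.5
time: 20.88
tool_pos: [540.4, -76.2, 158.9]
tcp_rot: [-180.0, -0.1, -7.6]
ft_force: [-0.6, -0.1, -3.5]
finger_gap: 47.5
grip_force: 42.7
rack 0.72 far 82.3 centre x 12.3 y [-48.   53.8] tilt [3.000e-03 1.000e-03 7.511e+00] tcp [540.6 -76.1 159.2] [-1.7997e+02 -1.1000e-01 -7.6100e+00]
[608.4 -87.1  54.9   9.9  82.5  55.7 908. ]
[543.7 -79.  148.4  56.   -7.6  56.5 464. ]
ROW [0.001  0.0017 0.0797] [-0.0003 -0.0027  0.0017] t 21.02
```

```bash
python3 -m jog '[0.001,0.0015,0.03,0,-0.002,0, 0.001,0.0015,0.06,0,-0.002,0, 0.001,0.0015,0.075,0,-0.002,0, 0.001,0.0015,0.084,0,-0.002,0, 0.001,0.0015,0.088,0,-0.002,0, 0.001,0.0015,0.088,0,-0.002,0]'
python3 - <<'E'
from h import *
p=r.snapshot("wrist"); w=wworld(p); s=r.sense(); print(s["tool_pos"],s["tcp_rot"])
print(rect(w,(430,680,-160,10),90,108)); print(rect(w,(560,660,-150,-20),51,60))
w=world(r.snapshot("scene")); print(rect(w,(430,680,-160,0),92,115))
E
```

```text
time: 21.78
tool_pos: [542.4, -79.2, 72.5]
tcp_rot: [180.0, -0.1, -7.7]
ft_force: [-0.2, 0.5, -3.1]
finger_gap: 47.4
grip_force: 42.6
[542.61277585 -79.24063645  72.74244423] [ 1.79996162e+02 -1.33053780e-01 -7.68885849e+00]
[ 5.5920e+02 -8.0800e+01  1.0400e+02  7.5200e+01 -7.6000e+00  1.0230e+02
  2.6031e+04]
[611.4 -87.1  55.4   5.3  82.9  55.6 771. ]
[564.8 -79.2 100.   70.8   4.9 103.1 498. ]
```

```bash
python3 -m jog '[-0.001,0,0.002,0,0,0, -0.001,0,0.004,0,0,0, -0.001,0,0.0055,0,0,0, -0.001,0,0.006,0,0,0, -0.001,0,0.006,0,0,0]'; python3 -m jog '[0,0,0.0007,0,0,0, 0,0,0.0014,0,0,0, 0,0,0.0014,0,0,0]'
```

```text
time: 22.5
tool_pos: [541.1, -79.0, 66.2]
tcp_rot: [180.0, -0.1, -7.7]
ft_force: [-1.8, 1.3, 1.5]
finger_gap: 47.4
grip_force: 43.1
time: 22.88
tool_pos: [541.3, -79.1, 66.0]
tcp_rot: [180.0, -0.1, -7.7]
ft_force: [-8.1, 0.5, 12.4]
finger_gap: 47.5
grip_force: 44.5
```

In contact. I ease the preload a little and release.

```bash
python3 -m jog '[0,0,-0.001,0,0,0, 0,0,-0.001,0,0,0]'; python3 -m jog '[0,0,0,0,0,0,0,0,0,0,0,0,0,0,0,0,0,0,0,0,0,0,0,0,0,0,0,0,0,0]' 1
python3 -m jog '[0,0,-0.02,0,0,0, 0,0,-0.06,0,0,0, 0,0,-0.11,0,0,0, 0,0,-0.15,0,0,0, 0,0,-0.15,0,0,0, 0,0,-0.15,0,0,0]'
python3 - <<'E'
from h import *
p=r.snapshot("wrist"); w=wworld(p); save(p,"w6")
print("rack",rect(w,(430,680,-160,10),90,108)); print("sheet",rect(w,(430,680,-160,10),52,60)); print("bar+rim",rect(w,(400,640,-180,-120),18,27))
w=world(r.snapshot("scene")); print(rect(w,(430,680,-160,0),90,110), rect(w,(400,640,-180,-120),18,27))
E
```

```text
time: 23.12
tool_pos: [541.4, -79.1, 66.1]
tcp_rot: [180.0, -0.1, -7.7]
ft_force: [-3.7, 0.5, 5.8]
finger_gap: 47.8
grip_force: 43.7
time: 23.75
tool_pos: [540.9, -79.0, 65.4]
tcp_rot: [-180.0, -0.0, -7.7]
ft_force: [1.2, -0.0, 0.8]
finger_gap: 85.2
grip_force: 0.0
time: 24.5
tool_pos: [540.6, -78.9, 214.8]
tcp_rot: [-180.0, -0.0, -7.7]
ft_force: [-1.8, -0.7, -0.5]
finger_gap: 85.4
grip_force: 0.0
rack [ 5.400e+02 -7.810e+01  1.407e+02  4.860e+01 -7.800e+00  9.600e+01
  8.070e+03]
sheet [543.6 -78.1 140.1  56.3  -7.7  55.5 388. ]
bar+rim [ 523.8 -140.   219.4   25.8   -7.6   25.5 2926. ]
[539.6 -78.9 145.6  48.3  -7.7  96.6 638. ] [ 524.3 -132.4  222.5   45.2   -6.2   25.1  240. ]
```

View pics/w6.png

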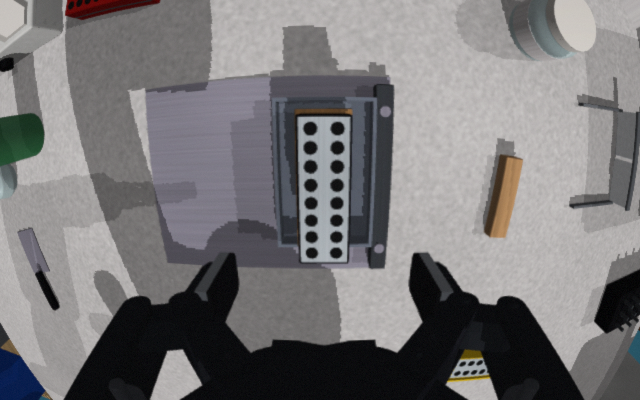

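The rack stands at (323,188), centred on the sheet and the tray rack. The tray rim is flush with the bar at (378,175), and everything has been let go.

```bash
python3 -c "
from bench import r
print(r.hand_in())"
```

```text
the job is handed in; nothing more can be done
None
```

I handed the job in at about 24.6 s (limit 64 s); no verdict was reported. The tray is flush against the stop bar, and the sheet and loose rack are centred on the tray's rack to within about 2 mm and 0.5°, all released.

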